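# Draw a levelling packer from the press-lever dispenser and lay it on the bare pad

## Robot

A 7-joint arm with a two-finger parallel gripper is mounted at the origin on the work surface. World frame = base frame: x ahead of the robot, y to its left, z up, the work surface at z = 0. Lengths are in m, angles in rad, forces in N, time in s.
With the tool pointing down it reaches from about 0.35 to 0.9 m from the base axis. Payload 8.1 kg.
Tool frame: the origin (TCP) lies at the very end of the fingers, on their centre line; the grasp point (between the pads) lies 19 mm behind it (arm.tcp_to_grasp is the distance from the TCP to the grasp point, in m); z points along the fingers, y is the line along which they close (so a half turn about z gives the same grasp; the last joint's range is limited). The gripper opens to 92 mm and grips with 3 to 60 N. Pads are 19 mm wide; open, the fingers measure 130 mm over their backs; the gripper's body (75 mm by 190 mm) begins 47 mm behind the grasp point.
Start: joints at [1.204, 0.434, 0.025, 1.573, -0.012, 1.134, -0.075], TCP at [0.163, -0.603, 0.227] pointing down, gripper open.
Joint ranges: [-2.62, 2.62], [-0.44, 2.09], [-1.27, 1.32], [0.08, 2.57], [-1.32, 4.46], [0.12, 2], [-2.74, 2.74]. Speed limits (rad/s): [2.22, 2.22, 3.01, 3.01, 3.14, 3.14, 3.14].

## Interface

Orientations are given as a rotation vector (axis times angle).
In Python, from cell import arm gives the robot as it stands.
- The arm moves only by the shell command python3 nudge.py 'ROWS' [FORCE]. ROWS is a JSON list of rows, 1 to 10 of them, each of 5 numbers: dx, dy, dz in m, then a turn about the tool's z in rad, then the opening from 0.0 (shut) to 1.0 (fully open); each row shifts and turns the commanded pose from where the row before left it, along the tool's axes as they then stand; what a row does not reach is not made up. A row lasts 1/10 s, in which the tool goes at most 0.05 m and 0.15 rad, less where a joint would pass 70% of its speed; a pose out of reach is approached as far as the arm can. The fingers move at their own pace and stop on an object; FORCE is the grip in N (left out, the last holds). Time passes only in rows, so rows that do not move let the fingers close. It prints the time, the measured TCP pose, the force, the opening and the grip force at its end.
- arm.observe(): the state, without advancing time (a new reading comes with each control period).
- arm.get_image(name): name is "scene" or "top" or "wrist"; returns a dict with "image" (420x560x3 uint8, blue, green, red), "fx", "fy", "cx", "cy" (pixels), "distortion" ([k1, k2, p1, p2, k3] as OpenCV has them; the pictures are not rectified), "cam_to_world" (4x4, takes a point from camera to world coordinates); the wrist camera has in their place "mount" (4x4, takes a point from camera to tool coordinates, whose origin is the TCP and whose axes are the flange's). Camera axes: x right, y down, z forward; pixel columns grow to the right and rows downward; lengths in m; the calibration is good to about 2 mm. A picture is of the moment at which its call begins: read the wrist's pose just before it. There is no depth.
- arm.sign_off(): hands the job in; it is judged then, once.
The state is a dict: "clock": time; "joints": joint angles; "dq": joint speeds; "joint_efforts": joint torques, N m; "position": TCP position; "ee_rot": TCP orientation; "force": force on the tool from outside, world axes, zero at the start; "ft_torque": the same for the moment, N m; "width": opening from 0.0 (shut) to 1.0 (fully open); "gripper_force": force on a finger pad.
Only numpy, scipy, OpenCV 4.12 (cv2) and the standard library are available. Lean on these libraries where they do the work, as an engineer would, in place of code of your own. Each camera call takes 0.05 s, during which the arm holds its last target. There are 200 camera calls.

## Task

Press the dispenser's sprung lever once, all the way down, and hold it firmly against its stop for a second (about 20 N, never as much as 45 N) so that the bottom packer is ejected into the tray; then let the lever rise slowly under your finger, taking a second or more, without letting it fly up. Lay that packer flat and squarely in the middle of the one bare wooden pad on the mould board, long side along long side and not overhanging, leaving the other packers in the dispenser and everything else where it is.

Things in the scene. Friction and masses are not known exactly. Their poses are not given: they have to be found in the camera images.
- dispenser: grey metal packer dispenser fixed to the bench, 340 mm long; origin on the bench under its magazine's centre, z up, y along it. The open-topped magazine (58 x 66 mm, top at z 82 mm) holds a stack of packers; at -y, under the magazine's front wall, is the slot through which the bottom packer is ejected into the tray; at +y the lever
- tray (a point): centre of the tray floor, 8 mm above the bench; own axes as the dispenser's. The tray is 116 (x) by 88 (y) mm inside, with rims 6 mm above its floor on three sides; on the +y side is the 26 mm high ledge of the slot, 45 mm from this point. An ejected packer drops off the ledge and lies flat in the tray, nearer the ledge
- lever (a joint): sprung steel lever, flat aluminium pad on its end, hinged about the dispenser's x axis at own (0, 52, 80) mm; rad: 0 up at rest (sloping up 0.3 rad towards +y), grows as the pad is pressed down, 0.6 on its hard stop. Drives the ejector 0.112 m per rad: the packer drops only at the end of the stroke. The spring lifts the pad with about 4 N at rest, 8 N at the stop; let go, it slams up
- lever_pad (a point): centre of the top face of the lever's flat aluminium pad (52 x 50 mm, facing up), 112 mm from the hinge; at rest about 121 mm above the bench, on the stop about 55 mm; it moves in an arc, horizontally by no more than 6 mm
- packer: the packer at the bottom of the magazine: green plastic waffle plate 36 (x) x 50 (y) x 12 (z) mm, about 30 g; origin at the centre of its underside, z up; at the start it lies in the magazine with its underside 26 mm above the bench, and the lever ejects it
- packer_2nd: identical packer resting on the first in the magazine; drops 12 mm into its place afterwards and stays in the dispenser
- packer_3rd: identical packer on top of the stack; stays in the dispenser
- board: plywood mould board fixed to the bench, 250 (x) x 260 (y) x 12 mm, with a white plaster boat-hull mould 65 mm high along its middle (y), 50 mm wide; origin under its centre. Near its corners are four wooden pads
- pad: the one bare wooden pad of the four (the other three already carry a packer): block 52 (x) x 66 (y) x 20 (z) mm standing on the 12 mm board; origin at the centre of its underside, top face at own z 20 mm (32 mm above the bench); its long side is own y
- cup: bystander: clear plastic mixing cup, 76 mm across, 85 high; leave alone
- bowl: bystander: white plastic bowl, 110 mm across, 45 high; leave alone
- jar: bystander: white jar with black cap, 70 mm across, 90 high; leave alone
- stick: bystander: flat wooden stirring stick 150 x 18 x 4 mm; leave alone
- brush: bystander: brush lying flat, 180 mm long; leave alone
- wedge: bystander: stepped wooden wedge 90 x 35 x 22 mm; leave alone

How it is judged:
By the outcome, as a careful person would: the job done as asked, in the order asked, and still so for the second after the job is handed in, with the robot touching nothing.
It also fails if it takes over 56 s, if anything falls off the work surface, if the arm or the gripper's body presses on something with over 40 N, if the wrist force passes 120 N, or if a joint passes its speed limit or range.

## Working session

There is one attempt and no reset: what is moved stays moved. The work goes in short steps, Python scripts to look and compute and a shell command to move; the robot and the scene stay as the last step left them, time stands still between calls to the robot, and variables do not carry over. Pictures are saved under pics/ and viewed, at most 10 in all, crops included, and the job is handed in when it is done.

```bash
ls; mkdir -p pics
python3 - <<'E'
from cell import arm
import cv2
s=arm.observe();print({k:(v if not hasattr(v,'round') else v) for k,v in s.items()})
import numpy as np,pickle
d={}
for n in ("scene","top"):
    r=arm.get_image(n);d[n]=r
    cv2.imwrite(f"pics/{n}0.png",r["image"]);print(n,r["fx"],r["fy"],r["cx"],r["cy"],r["distortion"],np.round(r["cam_to_world"],3).tolist())
pickle.dump(d,open("cam.pkl","wb"))
E
```

```text
cell.py
nudge.py
pics
{'clock': 0.0, 'joints': array([ 1.20440449,  0.43522384,  0.02500456,  1.57411932, -0.01157245,
        1.13400186, -0.07508142]), 'dq': array([-0.00011194,  0.00118263,  0.00039891,  0.00052894,  0.00014089,
        0.00078236, -0.00112837]), 'joint_efforts': array([-5.19195055e-04, -6.67844582e+01,  9.85142179e-01, -3.14466512e+01,
       -6.04572985e-02,  4.30284650e-02,  1.69431360e-04]), 'position': array([ 0.16274429, -0.60289606,  0.22593623]), 'ee_rot': array([-3.11277395e+00, -4.12851258e-01,  6.15658514e-04]), 'force': array([-0.53064845,  0.19419161,  0.98976563]), 'ft_torque': array([ 0.0292101 , -0.01022163,  0.01987374]), 'gripper_force': 0.0, 'width': 0.9974479866015894}
scene 393.9670861500447 393.9670861500447 276.6845672818331 210.5453449398697 [-0.09574853  0.          0.          0.          0.        ] [[0.504, 0.515, -0.693, 1.198], [0.864, -0.291, 0.411, -0.389], [0.01, -0.806, -0.592, 0.675], [0.0, 0.0, 0.0, 1.0]]
top 408.51127440543667 408.51127440543667 279.02012907275997 209.24101401381492 [-0.05548979  0.          0.          0.          0.        ] [[0.018, -0.98, 0.197, 0.357], [-1.0, -0.021, -0.013, 0.008], [0.017, -0.196, -0.98, 0.935], [0.0, 0.0, 0.0, 1.0]]
```

```bash
python3 -c "
import cv2
a=cv2.imread('pics/top0.png');cv2.imwrite('pics/top0b.png',cv2.resize(a,(800,600),interpolation=cv2.INTER_CUBIC))"
```

```text
(no output)
```

View pics/top0b.png

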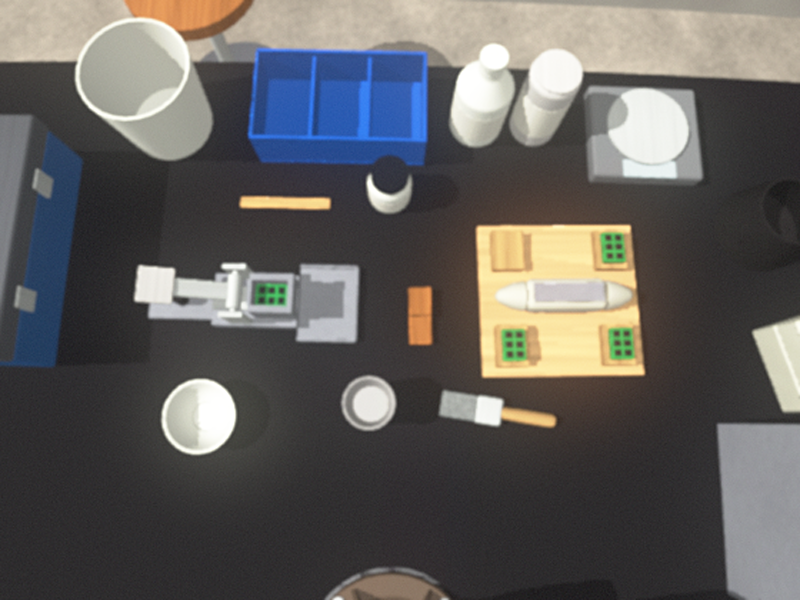

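View pics/scene0.png

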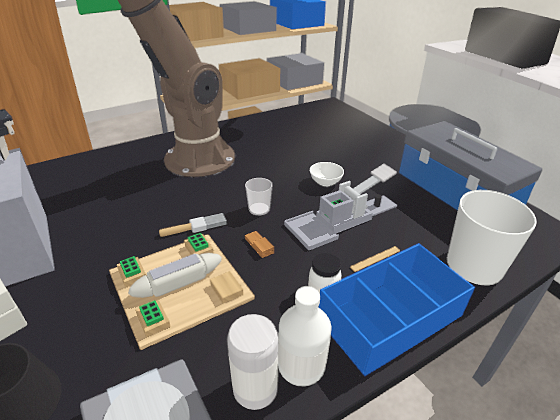

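The top view shows the dispenser at about (270,293), with the lever pad at (155,285) and the tray at (328,303). The bare pad is at (508,250) on the board. I'll enlarge both.

```bash
python3 -c "
import cv2
a=cv2.imread('pics/top0.png')
cv2.imwrite('pics/c1.png',cv2.resize(a[170:250,90:260],None,fx=4.7,fy=4.7,interpolation=cv2.INTER_CUBIC))
cv2.imwrite('pics/c2.png',cv2.resize(a[150:270,325:460],None,fx=5,fy=5,interpolation=cv2.INTER_CUBIC))"
```

```text
(no output)
```

View pics/c1.png

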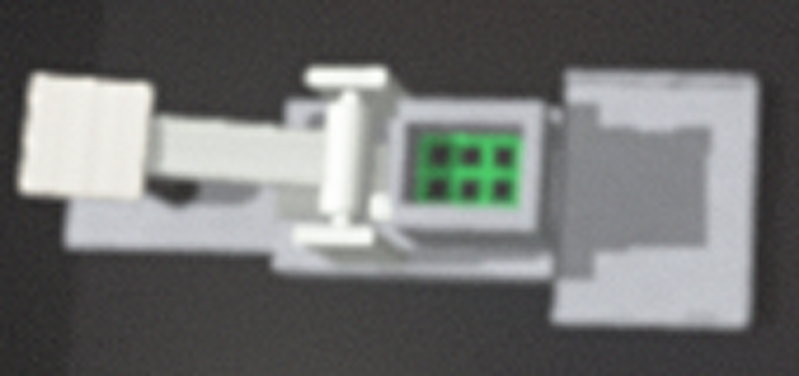

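View pics/c2.png

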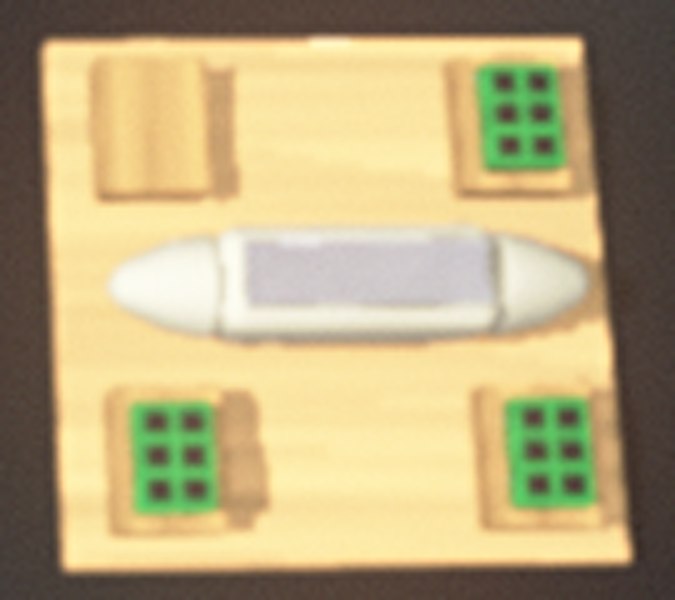

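```bash
cat > h.py <<'E'
import numpy as np,cv2,pickle
from scipy.spatial.transform import Rotation as R
def ray(uv,r,T,z):
    K=np.array([[r["fx"],0,r["cx"]],[0,r["fy"],r["cy"]],[0,0,1]])
    n=cv2.undistortPoints(np.array(uv,float).reshape(-1,1,2),K,np.array(r["distortion"])).reshape(-1,2)
    d=np.c_[n,np.ones(len(n))]@T[:3,:3].T
    return T[:3,3]+d*((z-T[2,3])/d[:,2:])
def tcpT(s):
    T=np.eye(4);T[:3,:3]=R.from_rotvec(s["ee_rot"]).as_matrix();T[:3,3]=s["position"];return T
def delta(s,target,yaw=None):
    "world target -> tool-frame shift; yaw = wanted world heading of the tool y axis (mod pi)"
    M=R.from_rotvec(s["ee_rot"]).as_matrix();d=M.T@(np.array(target)-s["position"])
    h=np.arctan2(M[1,1],M[0,1]);w=0
    if yaw is not None: w=-((yaw-h+np.pi/2)%np.pi-np.pi/2)
    return np.round(d,4),round(w,4),round(h,4)
E
python3 - <<'E'
from h import *
from cell import arm
d=pickle.load(open("cam.pkl","rb"))["top"];T=np.array(d["cam_to_world"])
def f(n,c,s,o,z):
    uv=[( o[0]+(u+.5)/s-.5,o[1]+(v+.5)/s-.5) for u,v in c]
    p=ray(uv,d,T,z);print(n,p.mean(0).round(4),p[:,:2].round(3).tolist(),"ang",[round(float(np.degrees(np.arctan2(*(p[(i+1)%4]-p[i])[[1,0]]))),1) for i in range(len(p))],"len",[round(float(np.linalg.norm(p[(i+1)%4]-p[i])),3) for i in range(len(p))])
f("lever",[(33,73),(153,82),(148,200),(20,193)],4.7,(90,170),.121)
f("tray",[(567,70),(760,75),(748,328),(552,325)],4.7,(90,170),.014)
f("mag",[(385,100),(548,100),(543,232),(390,232)],4.7,(90,170),.082)
f("board",[(43,38),(583,38),(632,565),(62,572)],5,(325,150),.012)
f("pad",[(104,58),(208,57),(210,192),(108,198)],5,(325,150),.032)
print(arm.observe()["joints"]);print(tcpT(arm.observe()).round(3))
E
python3 nudge.py '[[0,0,0,-0.145,0],[0,0,0,-0.145,0],[0,0,0,-0.145,0],[0,0,0,-0.145,0],[0,0,0,-0.145,0],[0,0,0,-0.145,0],[0,0,0,-0.145,0],[0,0,0,-0.145,0],[0,0,0,-0.147,0]]' 
python3 nudge.py '[[0.04,0.03,0,0,0],[0.04,0.03,0,0,0],[0.04,0.03,0,0,0],[0.04,0.03,0,0,0],[0.04,0.03,0,0,0],[0.04,0.03,0,0,0],[0.04,0.03,0,0,0],[0.04,0.03,0,0,0],[0.04,0.03,0,0,0],[0.04,0.03,0,0,0]]'
python3 - <<'E'
from h import *; from cell import arm
s=arm.observe();print(s["joints"].round(3),delta(s,[.534,.348,.17],0))
E
```

```text
clock: 1.0
position: [0.1628, -0.6031, 0.2262]
ee_rot: [-2.214, -2.227, -0.001]
force: [0.0, -0.4, -0.8]
width: 0.264
gripper_force: 0.0
clock: 2.0
position: [0.4636, -0.2017, 0.2267]
ee_rot: [2.222, 2.221, -0.001]
force: [0.2, -0.8, 0.2]
width: 0.006
gripper_force: 0.0
[ 0.702  0.288 -0.496  1.827  0.156  1.065  0.147] (array([0.5498, 0.0702, 0.0565]), np.float64(-0.0005), np.float64(-0.0005))
```

```bash
python3 nudge.py '[[0.05,0.006,0,0,0],[0.05,0.006,0,0,0],[0.05,0.006,0,0,0],[0.05,0.006,0,0,0],[0.05,0.006,0,0,0],[0.05,0.006,0,0,0],[0.05,0.006,0,0,0],[0.05,0.006,0,0,0],[0.05,0.006,0,0,0],[0.05,0.006,0,0,0]]'
python3 nudge.py '[[0.05,0.01,0.02,0,0],[0,0,0.02,0,0],[0,0,0,0,0],[0,0,0,0,0]]'
python3 - <<'E'
from h import *; from cell import arm
s=arm.observe();print(s["joints"].round(3),delta(s,[.534,.348,.13],0))
r=arm.get_image("top");cv2.imwrite("pics/t1.png",cv2.resize(r["image"][120:270,80:280],None,fx=4,fy=4,interpolation=cv2.INTER_CUBIC))
E
```

```text
clock: 3.0
position: [0.5225, 0.2947, 0.2263]
ee_rot: [2.222, 2.221, -0.001]
force: [0.7, 0.2, -0.8]
width: 0.006
gripper_force: 0.0
clock: 3.4
position: [0.5317, 0.3375, 0.1882]
ee_rot: [2.222, 2.22, -0.003]
force: [0.9, 0.2, 0.2]
width: 0.006
gripper_force: 0.0
[-0.247  0.554 -0.618  1.569  0.344  1.132 -0.944] (array([0.0106, 0.0023, 0.0581]), np.float64(-0.0008), np.float64(-0.0008))
```

View pics/t1.png

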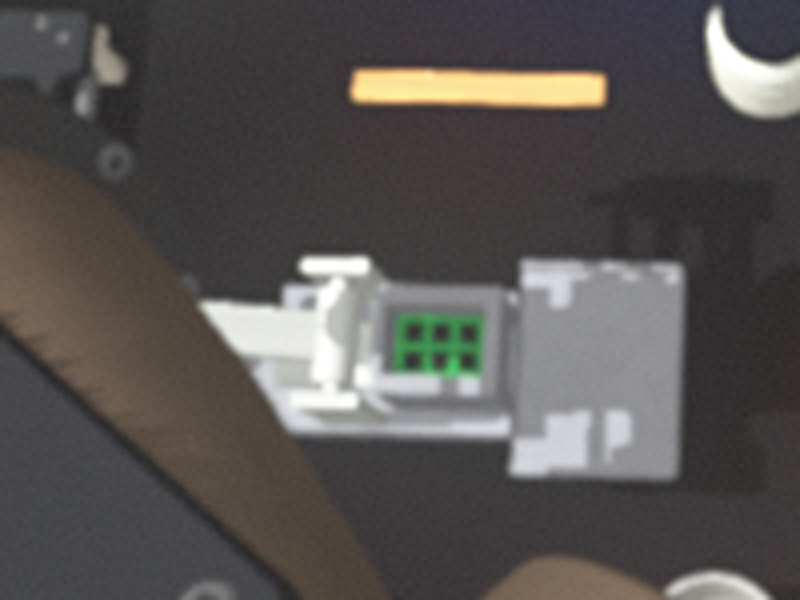

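The arm hides the lever pad, but the rest of the dispenser is undisturbed. I'll go down to just above the pad, then press.

```bash
python3 nudge.py '[[0.01,0.002,0.03,0,0],[0,0,0.022,0,0],[0,0,0,0,0],[0,0,0.005,0,0],[0,0,0.005,0,0],[0,0,0.005,0,0],[0,0,0.005,0,0],[0,0,0,0,0]]'
```

```text
clock: 4.25
position: [0.5342, 0.3492, 0.1168]
ee_rot: [-2.221, -2.221, -0.002]
force: [1.4, 1.3, 4.1]
width: 0.004
gripper_force: 1.8
```

```bash
python3 nudge.py '[[0,0,0.006,0,0],[0,0,0.006,0,0],[0,0,0.006,0,0],[0,0,0.006,0,0],[0,0,0.006,0,0],[0,0,0.006,0,0],[0,0,0.006,0,0],[0,0,0.006,0,0],[0,0,0.005,0,0],[0,0,0,0,0]]'
python3 nudge.py '[[0,0,0.003,0,0],[0,0,0.002,0,0],[0,0,0,0,0]]'
```

```text
clock: 5.25
position: [0.5341, 0.3504, 0.0642]
ee_rot: [-2.22, -2.222, -0.004]
force: [-0.5, 2.3, 8.0]
width: 0.004
gripper_force: 4.1
clock: 5.55
position: [0.5341, 0.3496, 0.0594]
ee_rot: [-2.221, -2.222, -0.003]
force: [0.5, 1.2, 8.6]
width: 0.002
gripper_force: 4.2
```

```bash
python3 nudge.py '[[0,0,0.002,0,0],[0,0,0.001,0,0],[0,0,0,0,0]]'
python3 nudge.py '[[0,0,0.001,0,0],[0,0,0,0,0]]'
```

```text
clock: 5.85
position: [0.5343, 0.3496, 0.058]
ee_rot: [2.221, 2.221, 0.004]
force: [-4.3, -2.7, 21.7]
width: 0.001
gripper_force: 10.0
clock: 6.05
position: [0.5344, 0.3496, 0.0577]
ee_rot: [2.221, 2.221, 0.004]
force: [-4.8, -4.6, 27.8]
width: 0.003
gripper_force: 12.8
```

```bash
python3 nudge.py '[[0,0,-0.001,0,0],[0,0,0,0,0],[0,0,0,0,0],[0,0,0,0,0],[0,0,0,0,0],[0,0,0,0,0]]'
python3 nudge.py '[[0,0,0,0,0],[0,0,0,0,0],[0,0,0,0,0],[0,0,0,0,0],[0,0,0,0,0],[0,0,0,0,0]]'
python3 - <<'E'
from h import *; from cell import arm
r=arm.get_image("top");cv2.imwrite("pics/t2.png",cv2.resize(r["image"][170:250,90:260],None,fx=4.7,fy=4.7,interpolation=cv2.INTER_CUBIC))
E
```

```text
clock: 6.65
position: [0.5343, 0.3496, 0.0581]
ee_rot: [2.221, 2.221, 0.004]
force: [-3.8, -2.3, 22.4]
width: 0.005
gripper_force: 10.0
clock: 7.25
position: [0.5343, 0.3496, 0.058]
ee_rot: [2.221, 2.221, 0.004]
force: [-4.4, -3.5, 20.8]
width: 0.006
gripper_force: 10.0
```

View pics/t2.png

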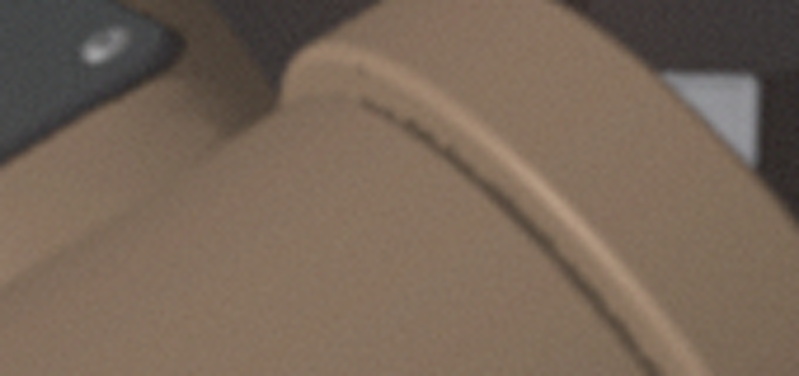

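The arm covers the tray in this view, so I can't see the packer yet. The force shows the lever held on its stop at about 21 N for 1.2 s. I'll let it up at about 30 mm/s.

```bash
python3 nudge.py '[[0,0,-0.003,0,0],[0,0,-0.003,0,0],[0,0,-0.003,0,0],[0,0,-0.003,0,0],[0,0,-0.003,0,0],[0,0,-0.003,0,0],[0,0,-0.003,0,0],[0,0,-0.003,0,0],[0,0,-0.003,0,0],[0,0,-0.003,0,0]]'
python3 nudge.py '[[0,0,-0.003,0,0],[0,0,-0.003,0,0],[0,0,-0.003,0,0],[0,0,-0.003,0,0],[0,0,-0.003,0,0],[0,0,-0.003,0,0],[0,0,-0.003,0,0],[0,0,-0.003,0,0],[0,0,-0.003,0,0],[0,0,-0.003,0,0]]'
python3 nudge.py '[[0,0,-0.002,0,0],[0,0,-0.002,0,0],[0,0,-0.002,0,0],[0,0,-0.002,0,0],[0,0,-0.003,0,0]]'
```

```text
clock: 8.3
position: [0.5341, 0.351, 0.0869]
ee_rot: [-2.219, -2.222, -0.006]
force: [0.4, 4.7, 4.6]
width: 0.002
gripper_force: 2.7
clock: 9.3
position: [0.5336, 0.3476, 0.1152]
ee_rot: [2.222, 2.22, -0.003]
force: [-0.5, -3.3, 2.3]
width: 0.006
gripper_force: 1.6
clock: 9.8
position: [0.5334, 0.3492, 0.1264]
ee_rot: [-2.22, -2.221, -0.0]
force: [-1.1, 0.3, -0.0]
width: 0.005
gripper_force: 0.0
```

```bash
python3 nudge.py '[[0,0,-0.04,0,0],[0,0,-0.04,0,0.6],[-0.04,0,-0.02,0,0.6],[-0.05,0,0,0,0.6],[-0.05,0,0,0,0.6],[-0.05,0,0,0,0.6],[-0.05,0,0,0,0.6],[0,0,0,0,0.6],[0,0,0,0,0.6],[0,0,0,0,0.6]]'
python3 - <<'E'
from h import *; from cell import arm
s=arm.observe();r=arm.get_image("wrist");cv2.imwrite("pics/w1.png",r["image"])
pickle.dump((s,{k:v for k,v in r.items()}),open("w1.pkl","wb"))
print(s["position"],np.round(r["mount"],3).tolist())
M=np.array(r["mount"]);T=tcpT(s)@M
for n,z,p in (("tray",.008,(.533,.110)),("mag",.082,(.533,.189))):
    q=np.linalg.inv(T)@[*p,z,1];print(n,q[:2]/q[2]*r["fx"]+[r["cx"],r["cy"]])
E
```

```text
clock: 10.8
position: [0.5336, 0.1105, 0.2267]
ee_rot: [-2.219, -2.223, -0.002]
force: [-0.3, -0.0, -1.2]
width: 0.597
gripper_force: 0.0
[0.5336203  0.1105019  0.22674587] [[0.0, -0.962, -0.275, 0.075], [1.0, 0.0, 0.0, -0.0], [-0.0, -0.275, 0.962, -0.157], [0.0, 0.0, 0.0, 1.0]]
tray [278.22750387 184.3458105 ]
mag [278.33012027 108.58566988]
```

View pics/w1.png

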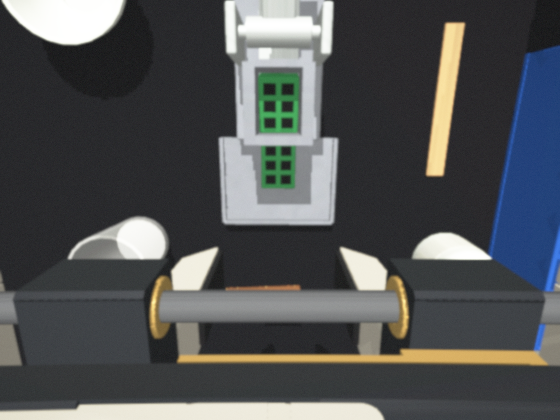

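The packer lies in the tray. Its front edge is at row 188, its sides are at columns 262 and 295, and its rear end is partly hidden by the magazine front. The lever is back up.

Run:
```python
from h import *
s,r=pickle.load(open("w1.pkl","rb"));T=tcpT(s)@np.array(r["mount"])
print(ray([(262,188),(295,188),(263,148),(295,148)],r,T,.020).round(4))
print("tray",ray([(219,138),(338,138),(335,223),(222,223)],r,T,.014).round(4))
print("mag",ray([(236,140),(321,140)],r,T,.082).round(4))
cv2.imwrite("pics/w1c.png",cv2.resize(r["image"][120:240,200:360],None,fx=5,fy=5,interpolation=cv2.INTER_CUBIC))
```

```text
[[0.5157 0.1084 0.02  ]
 [0.5509 0.1085 0.02  ]
 [0.5172 0.1505 0.02  ]
 [0.5503 0.1506 0.02  ]]
tray [[0.4712 0.1601 0.014 ]
 [0.5952 0.1603 0.014 ]
 [0.5965 0.0674 0.014 ]
 [0.4703 0.0672 0.014 ]]
mag [[0.497  0.1631 0.082 ]
 [0.5694 0.1633 0.082 ]]
```

View pics/w1c.png

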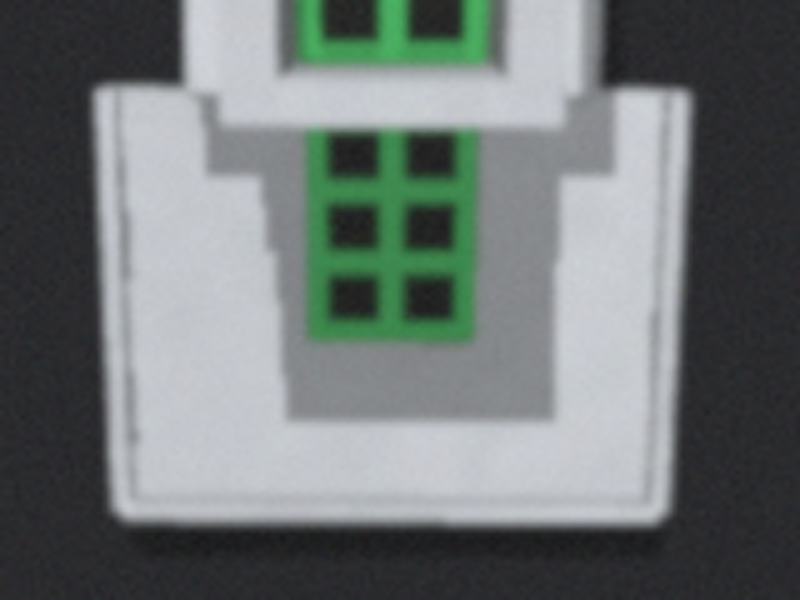

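```bash
python3 nudge.py '[[0.003,0,0.04,0,0.6],[0,0,0.04,0,0.6],[0,0,0.04,0,0.6],[0,0,0.04,0,0.6],[0,0,0.03,0,0.6],[0,0,0.015,0,0.6],[0,0,0,0,0.6]]' 8
python3 - <<'E'
from h import *; from cell import arm
print(delta(arm.observe(),[.5335,.114,.0115],0))
E
```

```text
clock: 11.55
position: [0.5325, 0.1128, 0.0199]
ee_rot: [-2.217, -2.222, 0.004]
force: [-0.4, -0.4, 0.7]
width: 0.593
gripper_force: 0.0
(array([0.0012, 0.0011, 0.0084]), np.float64(0.0022), np.float64(0.0022))
```

```bash
python3 nudge.py '[[0.001,0.001,0.008,0,0.6],[0,0,0,0,0.2],[0,0,0,0,0.2],[0,0,0,0,0.2],[0,0,0,0,0.2],[0,0,0,0,0.2]]' 8
python3 nudge.py '[[-0.005,0,0,0,0.2],[-0.005,0,0,0,0.2],[-0.005,0,0,0,0.2],[-0.006,0,0,0,0.2],[0,0,0,0,0.2],[0,0,0,0,0.6],[0,0,0,0,0.6],[0,0,0,0,0.6]]' 8
python3 nudge.py '[[0.010,0,0,0,0.6],[0.0095,0,0,0,0.6],[0,0,0,0,0.6],[0,0,0,0,0.2],[0,0,0,0,0.2],[0,0,0,0,0.2],[0,0,0,0,0.2]]' 15
```

```text
clock: 12.15
position: [0.5353, 0.1127, 0.0143]
ee_rot: [2.221, 2.22, 0.002]
force: [0.1, -0.4, 7.7]
width: 0.388
gripper_force: 8.0
clock: 12.95
position: [0.5344, 0.0912, 0.0132]
ee_rot: [-2.222, -2.221, 0.001]
force: [-0.5, -0.3, -0.3]
width: 0.582
gripper_force: 0.0
clock: 13.65
position: [0.5347, 0.1108, 0.0134]
ee_rot: [2.222, 2.221, -0.0]
force: [-0.2, 0.3, -0.2]
width: 0.388
gripper_force: 14.9
```

```bash
python3 nudge.py '[[0,0,-0.01,0,0.2],[0,0,-0.03,0,0.2],[0,0,-0.04,0,0.2],[0,0,-0.04,0,0.2],[0,0,-0.04,0,0.2],[0,0,-0.04,0,0.2],[0,0,-0.01,0,0.2]]' 15
python3 nudge.py '[[-0.04,0.012,0,0,0.2],[-0.04,0.012,0,0,0.2],[-0.04,0.012,0,0,0.2],[-0.04,0.012,0,0,0.2],[-0.04,0.012,0,0,0.2],[-0.04,0.012,0,0,0.2],[-0.04,0.012,0,0,0.2],[-0.01,0.004,0,0,0.2]]'
python3 nudge.py '[[0,0,0,0.15,0.2],[0,0,0,0.15,0.2],[0,0,0,0.15,0.2],[0,0,0,0.15,0.2],[0,0,0,0.15,0.2],[0,0,0,0.15,0.2],[0,0,0,0.15,0.2],[0,0,0,0.15,0.2],[0,0,0,0.15,0.2],[0,0,0,0.15,0.2]]'
python3 nudge.py '[[0,0,0,0.06,0.2],[0,0,0,0,0.2],[0,0,0,0,0.2]]'
python3 - <<'E'
from h import *; from cell import arm
s=arm.observe();r=arm.get_image("wrist")
pickle.dump((s,r),open("w2.pkl","wb"))
print(s["position"],s["joints"].round(2),delta(s,[.623,-.18,.1],-np.pi/2))
I=r["image"].copy();
cv2.imwrite("pics/w2.png",cv2.resize(I,(800,600),interpolation=cv2.INTER_CUBIC))
E
```

```text
clock: 14.35
position: [0.5364, 0.1123, 0.2288]
ee_rot: [2.219, 2.219, 0.009]
force: [0.6, 0.2, -0.1]
width: 0.39
gripper_force: 14.9
clock: 15.15
position: [0.6223, -0.1856, 0.2227]
ee_rot: [2.228, 2.213, -0.004]
force: [0.4, 0.4, -0.6]
width: 0.392
gripper_force: 14.9
clock: 16.15
position: [0.6223, -0.1781, 0.2234]
ee_rot: [-3.139, -0.102, 0.001]
force: [1.1, 0.8, -1.6]
width: 0.39
gripper_force: 14.9
clock: 16.45
position: [0.6225, -0.1783, 0.2235]
ee_rot: [-3.141, -0.021, 0.001]
force: [-0.8, -0.3, -0.6]
width: 0.39
gripper_force: 14.9
[ 0.62247237 -0.17834998  0.22345526] [ 0.32  0.49 -0.19  1.5   0.09  1.16 -1.44] (array([0.0005, 0.0017, 0.1235]), np.float64(0.0134), np.float64(-1.5574))
```

View pics/w2.png

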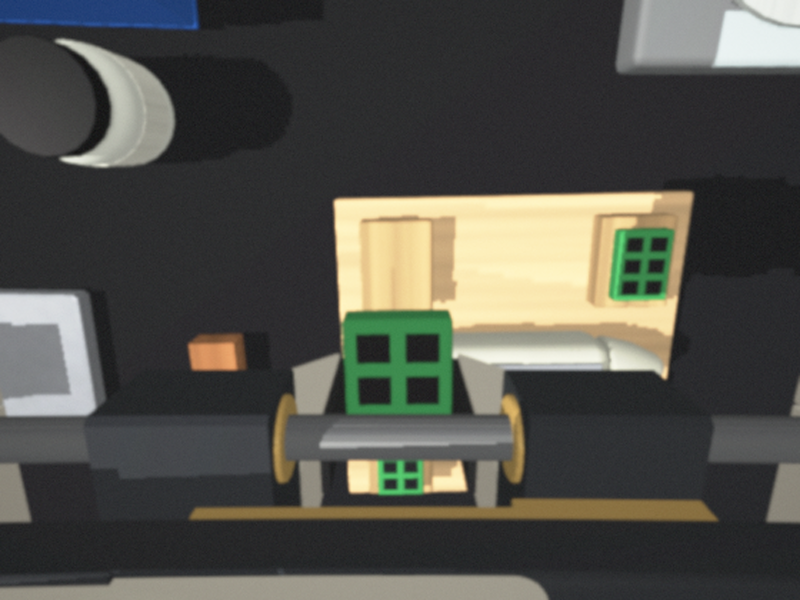

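The packer is held square between the fingers. The pad's far end is visible at about (363–432, 219), and its near end is hidden by the packer. I'll get the edges from intensity profiles.

Run:
```python
from h import *
s,r=pickle.load(open("w2.pkl","rb"));I=r["image"].astype(int);g=I.sum(2)//3
for a,b in((158,168),(172,182),(195,205)): print("rows",a,"cols240-320",g[a:b,240:320].mean(0).round().astype(int).tolist())
print("rows135-175 @262-295",g[135:175,265:292].mean(1).round().astype(int).tolist())
print("rows @255-292 third",g[140:170,258:264].mean(1).round().astype(int).tolist())
d=pickle.load(open("cam.pkl","rb"))["top"]["image"].astype(int).sum(2)//3
for a,b in((165,170),(175,180),(182,187)):print("top rows",a,"cols335-378",d[a:b,335:378].mean(0).round().astype(int).tolist())
for a,b in((347,352),(355,360)):print("top cols",a,"rows 152-200",d[152:200,a:b].mean(1).round().astype(int).tolist())
G=I[:,:,1]-I[:,:,2]
for q in(228,235,250):print("packer",q,G[q-1:q+2,232:325].mean(0).round().astype(int).tolist())
print("packer col",G[205:250,245:250].mean(1).round().astype(int).tolist())
```

```text
rows 158 cols240-320 [228, 229, 228, 228, 228, 229, 228, 228, 228, 227, 223, 212, 201, 194, 192, 192, 192, 195, 201, 207, 210, 212, 212, 212, 211, 210, 209, 209, 208, 208, 206, 205, 204, 202, 201, 199, 196, 195, 197, 198, 200, 201, 203, 204, 204, 204, 204, 204, 205, 207, 208, 210, 211, 212, 213, 215, 215, 216, 214, 211, 203, 184, 161, 158, 164, 166, 166, 166, 166, 165, 166, 165, 166, 165, 166, 165, 166, 170, 189, 213]
rows 172 cols240-320 [223, 223, 223, 223, 223, 223, 223, 223, 223, 222, 222, 218, 208, 197, 192, 191, 192, 193, 199, 205, 209, 212, 213, 212, 212, 210, 209, 208, 208, 208, 206, 205, 203, 202, 200, 198, 196, 195, 195, 197, 198, 200, 202, 204, 204, 204, 203, 203, 205, 207, 208, 210, 211, 212, 213, 214, 215, 215, 213, 210, 202, 183, 160, 158, 164, 167, 167, 167, 167, 166, 167, 166, 167, 167, 166, 167, 170, 189, 214, 224]
rows 195 cols240-320 [226, 226, 226, 226, 226, 226, 226, 226, 226, 226, 225, 224, 219, 208, 195, 191, 191, 192, 194, 200, 206, 210, 213, 213, 212, 210, 209, 208, 207, 206, 205, 204, 200, 196, 190, 186, 188, 192, 194, 195, 198, 200, 201, 202, 203, 204, 204,
[... 2434 characters left out ...]
3, 13, 13, 12, 11, 9, 11, 12, 11, 9, 11, 12, 11, 10, 11, 10, 14, 24, 47, 67, 76, 79, 79, 78, 78, 75, 66, 39, 14, 2, 0, 1, 0, 0, 0, 0]
packer 250 [-5, -5, -5, -4, -4, -2, -3, 4, 20, 45, 68, 77, 78, 78, 78, 78, 71, 53, 27, 7, 1, -1, -1, -2, -1, 0, -1, -1, -1, 0, -2, -1, -2, 0, 0, -1, -2, -1, -2, 5, 26, 54, 70, 77, 77, 78, 79, 77, 78, 77, 74, 62, 36, 12, 1, 0, 0, 0, 0, -1, 0, -2, -1, -2, -1, -1, 0, -1, 0, 1, -2, 0, -2, 3, 17, 44, 66, 77, 77, 78, 78, 77, 74, 61, 32, 10, 2, 0, -2, -3, -5, -4, -4]
packer col [-14, -14, -13, -12, -11, -11, -11, -11, -11, -11, -12, -17, -22, 8, 45, 60, 61, 64, 68, 73, 77, 78, 79, 79, 78, 78, 78, 77, 76, 72, 70, 70, 69, 68, 70, 70, 70, 69, 70, 70, 69, 70, 71, 71, 71]
```

Run:
```python
from h import *
s,r=pickle.load(open("w2.pkl","rb"));T=tcpT(s)@np.array(r["mount"]);M=np.array(r["mount"])
p=ray([(258.0,163),(258.3,177),(259.3,200),(301.4,163),(301.3,177),(301.2,200),(278,155.2),(261,155)],r,T,.032).round(4);print("wrist pad L,R,far",p.tolist())
d=pickle.load(open("cam.pkl","rb"))["top"];
p=ray([(346.3,167),(346.5,177),(346.7,184),(364.7,167),(365.5,177),(366,184),(349,161.0),(357,161.3),(349,187.6),(357,187.5)],d,np.array(d["cam_to_world"]),.032).round(4);print("top pad L,R,far,near",p.tolist())
for zt in(-.009,-.007,-.005,-.003,0):
    q=ray([(240.2,226),(315.6,226),(277,224)],r,M,zt);b=ray([(277,218.3)],r,M,zt+.012)
    print(zt,"width",(q[1,1]-q[0,1]).round(4),"ymid",((q[1,1]+q[0,1])/2).round(4),"xf top/bot",q[2,0].round(4),b[0,0].round(4))
print("y at row250",ray([(241,250),(316,250)],r,M,-.005).round(4))
```

```text
wrist pad L,R,far [[0.6473, -0.1562, 0.032], [0.6331, -0.1565, 0.032], [0.6091, -0.1575, 0.032], [0.6478, -0.1998, 0.032], [0.6337, -0.2001, 0.032], [0.6097, -0.2008, 0.032], [0.6553, -0.1762, 0.032], [0.6553, -0.1593, 0.032]]
top pad L,R,far,near [[0.641, -0.1573, 0.032], [0.617, -0.1574, 0.032], [0.6004, -0.1576, 0.032], [0.6421, -0.2002, 0.032], [0.6181, -0.2015, 0.032], [0.6015, -0.2022, 0.032], [0.6557, -0.1638, 0.032], [0.6555, -0.1825, 0.032], [0.592, -0.1627, 0.032], [0.5927, -0.1812, 0.032]]
-0.009 width 0.0338 ymid -0.0013 xf top/bot 0.0259 0.0249
-0.007 width 0.0343 ymid -0.0013 xf top/bot 0.0252 0.0242
-0.005 width 0.0347 ymid -0.0013 xf top/bot 0.0246 0.0236
-0.003 width 0.0352 ymid -0.0013 xf top/bot 0.0239 0.023
0 width 0.0359 ymid -0.0013 xf top/bot 0.0229 0.0221
y at row250 [[ 0.0117 -0.0186 -0.005 ]
 [ 0.0117  0.0166 -0.005 ]]
```

Run:
```python
from h import *
s,r=pickle.load(open("w2.pkl","rb"));T=tcpT(s)@np.array(r["mount"])
print(ray([(251.3,163),(252.2,177),(253.1,200),(301.3,163),(301.2,177),(301.0,200)],r,T,.032).round(4).tolist())
d=pickle.load(open("cam.pkl","rb"))["top"];D=np.array(d["cam_to_world"])
print("base left",ray([(342.5,167),(342.7,177),(343.3,184)],d,D,.012).round(4).tolist())
print("top right",ray([(365,167),(365.7,177),(366.3,184)],d,D,.032).round(4).tolist())
# board corners from wrist (800px picture): far-left, far-right
print("board far",ray([(335*.7,199*.7),(692*.7,193*.7)],r,T,.012).round(4).tolist())
```

```text
[[0.6472, -0.1495, 0.032], [0.633, -0.1503, 0.032], [0.609, -0.1511, 0.032], [0.6478, -0.1997, 0.032], [0.6337, -0.2, 0.032], [0.6097, -0.2006, 0.032]]
base left [[0.6471, -0.1519, 0.012], [0.6226, -0.1521, 0.012], [0.6056, -0.1532, 0.012]]
top right [[0.6422, -0.2009, 0.032], [0.6181, -0.2019, 0.032], [0.6015, -0.2029, 0.032]]
board far [[0.6687, -0.1308, 0.012], [0.6757, -0.3876, 0.012]]
```

```bash
python3 nudge.py '[[0.0005,-0.001,0.03,-0.017,0.2],[0,0,0.04,0,0.2],[0,0,0.04,0,0.2],[0,0,0.04,0,0.2],[0,0,0.015,0,0.2],[0,0,0,0,0.2],[0,0,0,0,0.2]]'
python3 - <<'E'
from h import *; from cell import arm
s=arm.observe();print(s["position"],delta(s,[.623,-.177,.040],-np.pi/2+.03))
E
```

```text
clock: 17.2
position: [0.6242, -0.178, 0.0599]
ee_rot: [3.141, 0.044, 0.003]
force: [-0.1, -0.0, 0.5]
width: 0.388
gripper_force: 14.9
[ 0.62420025 -0.17801422  0.05994444] (array([-0.0012, -0.0011,  0.0199]), np.float64(-0.0019), np.float64(-1.5427))
```

```bash
python3 nudge.py '[[-0.001,-0.001,0.008,0,0.2],[0,0,0.008,0,0.2],[0,0,0.002,0,0.2],[0,0,0,0,0.2],[0,0,0,0,0.2]]'
python3 nudge.py '[[0,0,0.002,0,0.2],[0,0,0,0,0.2],[0,0,0,0,0.2]]'
python3 - <<'E'
from h import *; from cell import arm
s=arm.observe();print(s["position"],delta(s,[.623,-.177,.037],-np.pi/2+.03),s["force"])
E
```

```text
clock: 17.7
position: [0.6223, -0.1769, 0.0407]
ee_rot: [3.141, 0.044, 0.0]
force: [0.5, -0.8, 0.8]
width: 0.39
gripper_force: 14.9
clock: 18.0
position: [0.6221, -0.1769, 0.0385]
ee_rot: [3.141, 0.044, -0.0]
force: [-0.0, -0.3, 0.1]
width: 0.387
gripper_force: 14.9
[ 0.62212811 -0.17688957  0.03846851] (array([0.0009, 0.0001, 0.0015]), np.float64(-0.0023), np.float64(-1.5431)) [-0.04749778 -0.34281132  0.10227224]
```

```bash
python3 nudge.py '[[0.0008,0,0.001,0,0.2],[0,0,0,0,0.2],[0,0,0,0,0.2]]'
python3 nudge.py '[[0,0,0.001,0,0.2],[0,0,0,0,0.2],[0,0,0,0,0.2]]'
```

```text
clock: 18.3
position: [0.623, -0.1768, 0.0375]
ee_rot: [3.141, 0.044, 0.0]
force: [0.3, 0.2, -0.3]
width: 0.388
gripper_force: 14.9
clock: 18.6
position: [0.623, -0.1769, 0.0374]
ee_rot: [3.141, 0.043, 0.001]
force: [-3.3, 0.8, 8.3]
width: 0.389
gripper_force: 14.9
```

```bash
python3 nudge.py '[[0,0,-0.0005,0,0.2],[0,0,0,0,0.45],[0,0,0,0,0.55],[0,0,0,0,0.6],[0,0,0,0,0.6],[0,0,-0.01,0,0.6],[0,0,-0.04,0,0.6],[0,0,-0.04,0,0.6],[0,0,-0.04,0,0.6],[0,0,-0.04,0,0.6]]'
python3 nudge.py '[[-0.02,0,-0.03,0,0.6],[-0.02,0,0,0,0.6],[0,0,0,0,0.6],[0,0,0,0,0.6]]'
python3 - <<'E'
from h import *; from cell import arm
s=arm.observe();r=arm.get_image("wrist");pickle.dump((s,r),open("w3.pkl","wb"));print(s["position"])
T=tcpT(s)@np.array(r["mount"]);q=np.linalg.inv(T)@[.623,-.177,.04,1];u,v=(q[:2]/q[2]*r["fx"]+[r["cx"],r["cy"]]).astype(int);x0,y0=u-80,v-60;print(x0,y0)
cv2.imwrite("pics/w3.png",cv2.resize(r["image"][y0:y0+120,x0:x0+160],None,fx=5,fy=5,interpolation=cv2.INTER_CUBIC))
E
```

```text
clock: 19.6
position: [0.6228, -0.1768, 0.2095]
ee_rot: [3.141, 0.044, 0.001]
force: [1.0, -0.7, -0.2]
width: 0.603
gripper_force: 0.0
clock: 20.0
position: [0.5829, -0.178, 0.2375]
ee_rot: [3.141, 0.043, 0.001]
force: [-0.1, 0.2, 0.1]
width: 0.599
gripper_force: 0.0
[ 0.58290756 -0.17801968  0.23750176]
199 87
```

View pics/w3.png

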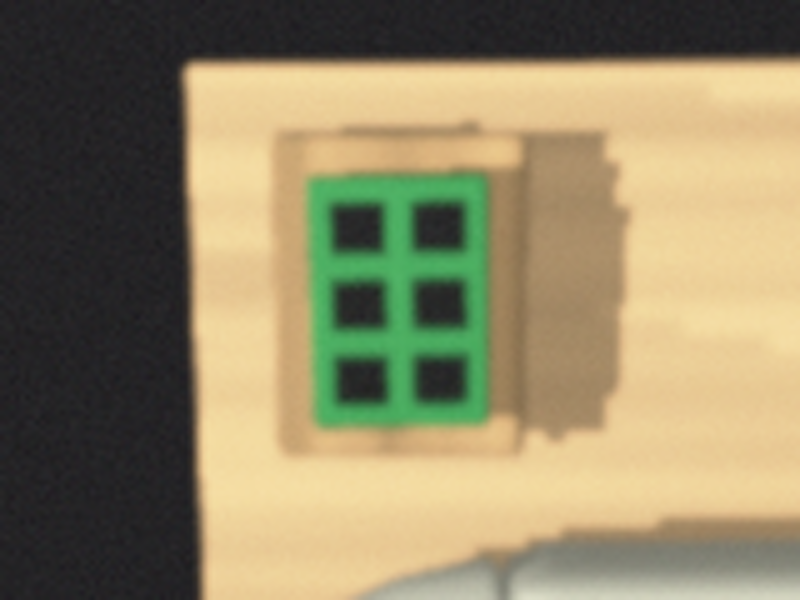

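The packer lies flat on the pad, with corners at about (308,177), (487,173), (489,423) and (316,427). The pad outline is about (275,132), (523,134), (520,453) and (281,454). I'll compute the centring.

Run:
```python
from h import *
s,r=pickle.load(open("w3.pkl","rb"));T=tcpT(s)@np.array(r["mount"])
for n,c,z in(("packer",[(308,177),(487,173),(489,423),(316,427)],.044),("pad",[(275,133),(523,135),(520,453),(281,454)],.032)):
    p=ray([(199+(u+.5)/5-.5,87+(v+.5)/5-.5) for u,v in c],r,T,z);m=p.mean(0)
    a=p[0]+p[1]-p[2]-p[3];print(n,m.round(4),p.round(4)[:,:2].tolist(),np.degrees(np.arctan2(a[1],a[0])).round(2), "len/wid",(np.linalg.norm(a)/2).round(4),np.linalg.norm(p[0]+p[3]-p[1]-p[2]).round(4)/2)
```

```text
packer [ 0.6236 -0.1759  0.044 ] [[0.6473, -0.1573], [0.649, -0.1922], [0.6, -0.1946], [0.5982, -0.1595]] 2.74 len/wid 0.049 0.03505
pad [ 0.6234 -0.1758  0.032 ] [[0.6552, -0.15], [0.6562, -0.1996], [0.5919, -0.2021], [0.5903, -0.1517]] 1.85 len/wid 0.0647 0.05005
```

```bash
python3 -c "
from cell import arm
print(arm.sign_off())"
```

```text
the job is handed in; nothing more can be done
None
```

The job is handed in at about 20 s on the robot clock: the lever was pressed once, held on its stop at about 21 N for 1.2 s (28 N at most in the readings) and let up over about 2.5 s, and the ejected packer lies flat on the bare pad, measured within 1 mm of its centre and 1° of square.

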